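# Snap a vial into the shaker clips and prove the hold with a measured tug

### The arm

A 6-joint arm with a two-finger parallel gripper is mounted at the origin on a cart in front of the work surface, level with it; the furniture and walls round the work are solid. World frame = base frame: x ahead of the robot, y to its left, z up, the work surface at z = 0. Lengths are in m, angles in degrees, forces in N, time in s.
With the tool pointing down it reaches from about 0.35 to 0.875 m from the base axis. Payload 4.2 kg.
Tool frame: the origin (TCP) lies between the finger pads; the fingertips stand 17 mm ahead of it and the grasp point (between the pads) lies 2 mm behind it; z points along the fingers, y is the line along which they close (so a half turn about z gives the same grasp; the last joint's range is limited). The gripper opens to 87 mm and grips with 3 to 60 N. Pads are 19 mm wide; open, the fingers measure 117 mm over their backs; the gripper's body (75 mm by 190 mm) begins 51 mm behind the grasp point.
Start: joints at [-54.855, 22.042, 0.453, 0, -68.411, -14.817], TCP at [0.217, -0.586, 0.219] pointing down, gripper open.
Joint ranges: [-179.83, 179.83], [-69.29, 118.12], [-61.27, 80.66], [-181.25, 117.63], [-171.15, -9.14], [-177.46, 177.46]. Speed limits (degrees/s): [159.86, 159.86, 180, 180, 180, 180].

### API

Orientations are given as a 3x3 rotation matrix whose columns are the frame's x, y, z axes.
In Python, from station import sense, capture, r, masks_of gives the robot as it stands.
- The arm moves only by the tool apply_moves, never from a script. Its argument "steps" is a list that holds one entry, the list of rows, each a list of 7 numbers: the opening, from 0 (shut) to 1 (fully open), then the shift along the tool's x, y, z in mm, then the turn, a rotation vector about the tool's x, y, z in rad. A call has 1 to 12 rows; each row shifts and turns the commanded pose from where the row before left it, along the tool's axes as they then stand; what a row does not reach is not made up. A row lasts 1/8 s, in which the tool goes at most 62.5 mm and 10.7 degrees, less where a joint would pass 70% of its speed; a pose out of reach is approached as far as the arm can. A call with a gripper value outside its range is refused whole. The fingers move at their own pace and stop on an object; the grip force is fixed at half the most. Time passes only in rows, so rows that do not move let the fingers close. It gives the time, the measured TCP pose, the force and the opening at its end, in the units of the state.
- sense(): the state, without advancing time (a new reading comes with each control period).
- capture(name): name is "side" or "top" or "wrist"; returns a dict with "color" (384x512x3 uint8, red, green, blue), "vfov" (degrees; the focal length in pixels is half the picture's height over the tangent of half this angle, whatever the lens; pixels are square), "cx", "cy" (the principal point, pixels), "T" (4x4, takes a point from camera to world coordinates). Camera axes: x right, y down, z forward; pixel columns grow to the right and rows downward; lengths in m; the calibration is good to about 2 mm. A picture is of the moment at which its call begins. There is no depth.
- r.finish_job(): hands the job in, once; it reports no verdict.
Trained networks look in a picture, given as the dict that the camera call returned (one of the last four; its "shot" number tells which), for a name from the list of things; names that differ only in an ending like _2 or _b are one class to them, and where a whole thing is asked for, a point or a joint stands for the part that bears it (a point fixed in the world has none). Each returns a list of dicts, best first, with "confidence" (0 to 1); they miss things now and then, are a little off and sometimes report something else, mostly with a low value. They report only what shows in the picture. A call takes as long as a camera call.
- masks_of(picture, thing): "pixels" (384x512 bool, what is visible of it) and "box" ([left, top, width, height] in pixels, round what is visible of it).
The state is a dict: "time_s": time; "joints": joint angles; "joint_velocities": joint speeds; "effort": joint torques, N m; "tcp_pos": TCP position; "ee_rot": TCP orientation; "wrist_force": force on the tool from outside, world axes, zero at the start; "moment": the same for the moment, N m; "gripper_width": opening from 0.0 (shut) to 1.0 (fully open).
Only numpy, scipy, OpenCV 4.12 (cv2) and the standard library are available. Lean on these libraries where they do the work, as an engineer would, in place of code of your own. Each camera call takes 0.05 s, during which the arm holds its last target. There are 200 camera calls.

### The job

Take the red-capped vial that lies on the low blue rest and press it straight down into the two orange spring clips of the tube shaker until it snaps fully home in both and bears on the bottom, pressing with no more than 25 N. Then, still gripping it, prove that it is held: pull straight up with slowly rising force until you reach about 10 N, keep that pull for about a second without ever exceeding 13 N, ease off and let go, leaving the vial clipped in. Leave the other vials and the things standing around alone.

Things in the scene. Friction and masses are not known exactly. Their poses are not given: they have to be found in the camera images.
- vial_red_mid (a point): middle of the glass body, on its axis, of the vial with the RED cap: a rigid closed cylinder 17 mm thick and 78 mm long, about 30 g, lying level in one of the three places of the rest. The point's z axis runs along the vial to the cap. From here the glass reaches 33 mm both ways; the cap, as thick as the glass, is 12 mm more. Grip it here across the 17 mm from above.
- vial_blue_mid (a point): the same point of the vial with the blue cap, lying parallel to the red one on the same rest; leave it alone.
- vial_green_mid (a point): the same point of the vial with the green cap, lying parallel to the red one on the same rest; leave it alone.
- vial_rest: low blue plastic rest fixed to the bench, 78 x 166 mm, origin under its middle on the bench. Three vials lie along its x axis, 62 mm apart along its y, axes 42 mm above the bench, caps to +x. Each lies in two open V saddles (10 mm long) 22 mm either side of the rest's middle line, with space between the saddles for the fingers down to 8 mm above the bench.
- shaker: tube shaker fixed to the bench: white housing 136 x 112 mm (x by y), origin under its middle on the bench. A clipped vial lies along its x axis (cap to either end). A metal deck on it, 112 x 86 mm, top 61 mm above the bench, carries two orange spring clips. A tall microscope stands on the bench to the right of all this: its eyepieces reach out to about x = 0.55, y = -0.1 at 0.35 to 0.4 m above the bench; keep the wrist clear of them.
- clip_seat (a point): nominal place of the middle of the seated vial's glass: half-way between the clips, 95 mm above the bench; axes as the shaker's, x along the vial. The rubber mounts let the clips really sit up to 2.5 mm higher or lower: feel for it. The clips stand 22 mm either side along x, each 8 mm long (12 at the foot), 34 mm wide in y: 32 mm between them for the fingers, free 30 mm down.
- clip_mouth (a point): point 24 mm above clip_seat, over the flared mouth of the clips: a vial with its axis here is clear of the jaws. It touches them some 7 mm lower; then it takes about 10 to 17 N straight down to force them apart. At the click they draw it down on to a hard saddle. Once seated it withstands a straight pull of about 17 N; more, or prying, tears it out.
- deck (a joint): height of the sprung deck against its rest position, in m, up positive: the whole deck with its clips stands on stiff rubber springs and moves straight up or down by about 1 mm for every 12 N of pull or push on the vial (12000 N/m, stops at 6 mm).
- black_can: small black canister with a white lid, 37 mm across, 64 mm tall, origin under its middle; bystander, leave alone.
- timer: white bench timer, 62 x 66 x 21 mm, origin under its middle; bystander, leave alone.

How it is judged (in metres and radians):
On the way, in this order (a step that is already met when the one before it is completed fails the run):
1. the red-capped vial is snapped home in both clips and pressed down on their bottom, with no pull on it yet (x of vial_red_mid in the frame of clip_seat between -0.01 and 0.01 m and y of vial_red_mid in the frame of clip_seat between -0.003 and 0.003 m and z of vial_red_mid in the frame of clip_seat between -0.006 and 0.005 m and angle between the z axis of vial_red_mid and the x axis of clip_seat, either way round below 0.06 rad and value of joint deck below 0.00025 m), for 0.2 s.
2. the seated vial is pulled up with 8 to 13 N (about 10) for 0.7 s and stays seated (x of vial_red_mid in the frame of clip_seat between -0.01 and 0.01 m and y of vial_red_mid in the frame of clip_seat between -0.003 and 0.003 m and z of vial_red_mid in the frame of clip_seat between -0.006 and 0.005 m and angle between the z axis of vial_red_mid and the x axis of clip_seat, either way round below 0.06 rad and value of joint deck between 0.000666667 and 0.00108333 m and contact force between the fingers and vial_red above 1 N), for 0.7 s.
At the end, for the whole second after the job is handed in: The red-capped vial lies at rest in both clips, fully home (within 3 mm across, 5 mm above or 6 mm below the nominal seat, 10 mm lengthwise, 0.06 rad of the clip axis), let go, with no load left on the sprung deck (x of vial_red_mid in the frame of clip_seat between -0.01 and 0.01 m and y of vial_red_mid in the frame of clip_seat between -0.003 and 0.003 m and z of vial_red_mid in the frame of clip_seat between -0.006 and 0.005 m and angle between the z axis of vial_red_mid and the x axis of clip_seat, either way round below 0.06 rad and linear speed of vial_red below 0.02 m/s and value of joint deck between -0.000166667 and 0.000166667 m); the robot touches nothing.
It fails at once if the pull on the clips exceeds 14 N (value of joint deck above 0.00116667 m).
It fails at once if the push on the clips exceeds 27 N (value of joint deck below -0.00225 m).
It fails at once if another vial is disturbed (distance of any of vial_blue_mid, vial_green_mid from where it was at the start of the episode above 0.015 m).
It fails at once if the canister or the timer is disturbed (distance of any of black_can, timer from where it was at the start of the episode above 0.02 m).
It also fails if it takes over 54 s, if anything falls off the work surface, if the arm or the gripper's body presses on something with over 40 N, if the wrist force passes 120 N, or if a joint passes its speed limit or range.

## Working session

There is one attempt and no reset: what is moved stays moved. The work goes in short steps, Python scripts to look and compute and a tool call to move; the robot and the scene stay as the last step left them, time stands still between calls to the robot, and variables do not carry over. Pictures are saved under pics/ and viewed, on a budget of 10 in all, crops included, one or two more only if the job needs it, and the job is handed in when it is done.

Besides the shell and the picture viewer there is one more tool, called after "Call:" as name(argument=value, ...) on one line, values as JSON. apply_moves: Moves the arm, as the interface text tells. Its arguments: {"type":"object","properties":{"steps":{"type":"array","items":{"type":"array","items":{"type":"array","items":{"type":"number"}}}}},"required":["steps"]}

```bash
mkdir -p pics; ls; python3 - <<'E'
from station import sense, capture, r, masks_of
import cv2,numpy as np,json
s=sense();print({k:np.round(v,3).tolist() for k,v in s.items()})
ims=[]
for n in ["top","side"]:
    c=capture(n);print(n,c["vfov"],c["cx"],c["cy"],np.round(c["T"],4).tolist())
    ims.append(c["color"])
    for t in ["vial_red_mid","vial_rest","shaker","vial_blue_mid","vial_green_mid","black_can","timer"]:
        print(t,[(round(m["confidence"],2),m["box"]) for m in masks_of(c,t)][:3])
    cv2.imwrite(f"pics/{n}0.png",c["color"][:,:,::-1])
E
```

```text
pics
{'time_s': 0.0, 'joints': [-54.855, 22.09, 0.38, -0.03, -68.411, -14.817], 'joint_velocities': [0.021, 0.058, 0.038, -0.021, 0.045, 0.067], 'effort': [-0.0, -39.067, 18.74, 4.22, 0.011, -0.0], 'tcp_pos': [0.217, -0.585, 0.218], 'ee_rot': [[-0.938, -0.347, -0.001], [-0.347, 0.938, 0.002], [0.0, 0.002, -1.0]], 'wrist_force': [-0.261, -0.892, -0.218], 'moment': [-0.018, -0.02, -0.011], 'gripper_width': 1.003}
top 44.7132399855809 264.3897878336262 192.10813461419892 [[-0.0035, -0.9989, 0.0459, 0.4654], [-0.9998, 0.0044, 0.0191, 0.0659], [-0.0193, -0.0458, -0.9988, 1.2831], [0.0, 0.0, 0.0, 1.0]]
vial_red_mid [(0.7, [249.1, 197.0, 8.1, 31.0])]
vial_rest [(0.73, [220.9, 193.1, 61.5, 41.5])]
shaker [(0.84, [112.3, 162.3, 60.7, 63.9])]
vial_blue_mid [(0.72, [223.0, 191.3, 14.9, 31.2])]
vial_green_mid [(0.48, [266.9, 204.7, 11.5, 28.0])]
black_can [(0.76, [230.1, 155.3, 9.5, 12.3])]
timer [(0.6, [371.1, 202.6, 24.3, 29.5])]
side 53.58623263128589 260.4910784950381 197.6248565349506 [[-0.9812, -0.069, 0.1801, 0.3273], [-0.1927, 0.3861, -0.9021, 0.9755], [-0.0073, -0.9199, -0.3921, 0.4741], [0.0, 0.0, 0.0, 1.0]]
vial_red_mid [(0.55, [256.4, 213.6, 30.4, 13.3])]
vial_rest []
shaker [(0.95, [179.6, 253.7, 80.5, 78.6])]
vial_blue_mid [(0.47, [244.0, 224.7, 32.2, 14.1])]
vial_green_mid [(0.66, [265.7, 206.8, 29.1, 11.5])]
black_can [(0.72, [205.0, 214.5, 15.5, 23.4])]
timer [(0.56, [284.9, 178.9, 23.2, 10.2])]
```

```bash
cat > h.py <<'E'
import numpy as np,cv2
def proj_plane(c,uv,z):
    f=192/np.tan(np.radians(c["vfov"]/2)); T=np.array(c["T"])
    uv=np.atleast_2d(uv)
    d=np.c_[(uv[:,0]-c["cx"])/f,(uv[:,1]-c["cy"])/f,np.ones(len(uv))]@T[:3,:3].T
    return T[:3,3]+d*((z-T[2,3])/d[:,2])[:,None]
def pix(c,p):
    f=192/np.tan(np.radians(c["vfov"]/2)); T=np.array(c["T"])
    q=(np.atleast_2d(p)-T[:3,3])@T[:3,:3]
    return np.c_[c["cx"]+f*q[:,0]/q[:,2],c["cy"]+f*q[:,1]/q[:,2]]
E
python3 - <<'E'
from station import *
import cv2,numpy as np
from h import *
c=capture("top");s=capture("side")
for cc,n in((c,"top"),(s,"side")):
  for t,z in [("vial_red_mid",.042),("vial_blue_mid",.042),("vial_green_mid",.042),("shaker",.05),("timer",.02),("black_can",.03)]:
    for m in masks_of(cc,t)[:1]:
        rr=cv2.minAreaRect(np.argwhere(m["pixels"])[:,::-1].astype(np.float32))
        P=proj_plane(cc,np.r_[[rr[0]],cv2.boxPoints(rr)],z)
        print(n,t,np.round(P[:,:2],3).tolist())
a=cv2.resize(c["color"][130:260,90:290],(800,520),interpolation=cv2.INTER_CUBIC)
cv2.imwrite("pics/a.png",a[:,:,::-1])
b=cv2.resize(s["color"][190:340,150:320],(680,600),interpolation=cv2.INTER_CUBIC)
cv2.imwrite("pics/b.png",b[:,:,::-1])
E
```

```text
top vial_red_mid [[0.472, 0.122], [0.437, 0.139], [0.512, 0.122], [0.508, 0.104], [0.432, 0.121]]
top vial_blue_mid [[0.457, 0.063], [0.421, 0.08], [0.496, 0.064], [0.493, 0.047], [0.417, 0.063]]
top vial_green_mid [[0.457, 0.062], [0.423, 0.078], [0.495, 0.063], [0.492, 0.047], [0.42, 0.062]]
top shaker [[0.522, 0.413], [0.569, 0.497], [0.613, 0.386], [0.475, 0.33], [0.431, 0.44]]
top timer [[0.447, -0.23], [0.433, -0.186], [0.491, -0.218], [0.46, -0.273], [0.403, -0.241]]
top black_can [[0.447, -0.228], [0.435, -0.184], [0.491, -0.218], [0.458, -0.271], [0.403, -0.237]]
side vial_red_mid [[0.472, 0.125], [0.508, 0.139], [0.514, 0.096], [0.434, 0.11], [0.432, 0.152]]
side vial_blue_mid [[0.489, 0.184], [0.527, 0.193], [0.532, 0.152], [0.45, 0.174], [0.448, 0.213]]
side vial_green_mid [[0.457, 0.063], [0.494, 0.079], [0.499, 0.033], [0.419, 0.046], [0.417, 0.091]]
side shaker [[0.522, 0.429], [0.647, 0.348], [0.488, 0.273], [0.424, 0.492], [0.547, 0.541]]
side timer [[0.442, -0.203], [0.478, -0.173], [0.482, -0.281], [0.406, -0.235], [0.408, -0.134]]
side black_can [[0.613, 0.166], [0.658, 0.093], [0.622, 0.082], [0.573, 0.229], [0.605, 0.239]]
```

View pics/a.png

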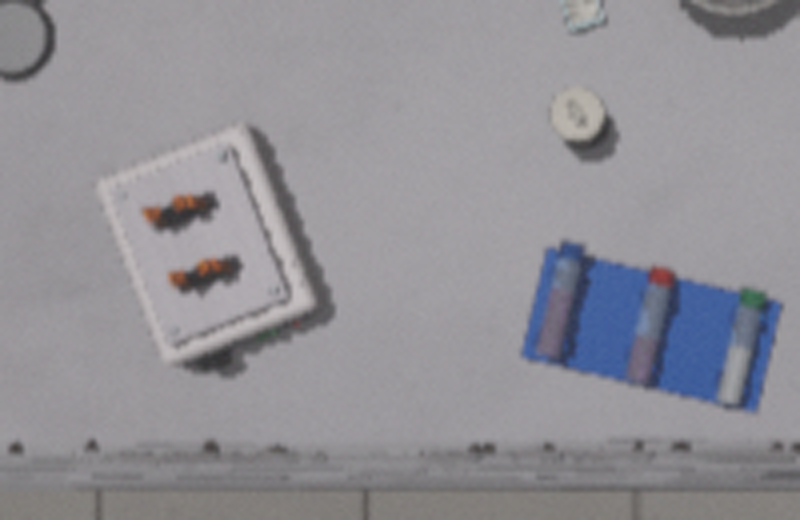

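View pics/b.png

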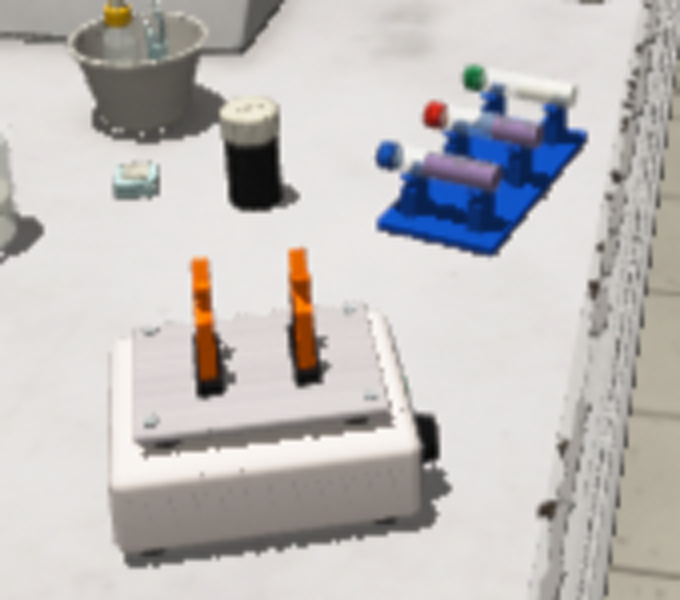

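The top view crop shows the red vial in the middle of the rest (cap at 660,277) and the clips at (180,212) and (207,272). The side view confirms both. The approach path is clear, so I'm moving.

Call:
apply_moves(steps=[[[0.5, -34, 38, 0, 0, 0, 0], [0.5, -34, 38, 0, 0, 0, 0], [0.5, -34, 38, 0, 0, 0, 0], [0.5, -34, 38, 0, 0, 0, 0], [0.5, -34, 38, 0, 0, 0, 0], [0.5, -34, 38, 0, 0, 0, 0], [0.5, -30, 42, 0, 0, 0, 0], [0.5, -30, 42, 0, 0, 0, 0], [0.5, -30, 42, 0, 0, 0, 0], [0.5, -30, 42, 0, 0, 0, 0], [0.5, -30, 42, 0, 0, 0, 0], [0.5, 0, 0, 0, 0, 0, 0]]])

```text
time_s: 3.0
tcp_pos: [0.3978, -0.0497, 0.2198]
ee_rot: [[-0.936, -0.353, 0.001], [-0.353, 0.936, 0.0], [-0.001, -0.0, -1.0]]
wrist_force: [0.7, -0.1, 0.9]
gripper_width: 0.499
```

Call:
apply_moves(steps=[[[0.5, -31, 34.5, 5, 0, 0, 0], [0.5, -31, 34.5, 5, 0, 0, 0], [0.5, -31, 34.5, 5, 0, 0, 0], [0.5, -31, 34.5, 5, 0, 0, 0], [0.5, 0, 0, 0, 0, 0, 0.146], [0.5, 0, 0, 0, 0, 0, 0.146], [0.5, 0, 0, 0, 0, 0, 0.146], [0.5, 0, 0, 0, 0, 0, 0.146], [0.5, 0, 0, 0, 0, 0, 0], [0.5, 0, 0, 0, 0, 0, 0]]])

```text
time_s: 4.25
tcp_pos: [0.4653, 0.1196, 0.1994]
ee_rot: [[-0.974, 0.226, -0.0], [0.226, 0.974, -0.0], [0.0, -0.0, -1.0]]
wrist_force: [-0.5, 0.1, 0.6]
gripper_width: 0.504
```

```bash
python3 - <<'E'
from station import *
import cv2,numpy as np
from h import *
c=capture("wrist");print(np.round(c["T"],3).tolist(),c["vfov"])
m=masks_of(c,"vial_red_mid")[0]
print(m["confidence"],m["box"])
rr=cv2.minAreaRect(np.argwhere(m["pixels"])[:,::-1].astype(np.float32))
P=proj_plane(c,np.r_[[rr[0]],cv2.boxPoints(rr)],.042);print(np.round(P,4).tolist())
cv2.imwrite("pics/w.png",c["color"][:,:,::-1]);print(sense()["tcp_pos"],sense()["ee_rot"])
E
```

```text
[[0.226, 0.942, 0.247, 0.398], [0.974, -0.219, -0.056, 0.135], [0.001, 0.253, -0.967, 0.365], [0.0, 0.0, 0.0, 1.0]] 68.66807454674208
0.9 [258.0, 151.8, 14.1, 65.7]
[[0.4719, 0.1229, 0.042], [0.4323, 0.1238, 0.042], [0.4359, 0.1394, 0.042], [0.5139, 0.1221, 0.042], [0.51, 0.1055, 0.042]]
[0.46528209 0.11983761 0.19936077] [[-9.74040313e-01  2.26374615e-01 -4.05129005e-05]
 [ 2.26374614e-01  9.74040314e-01  1.12362350e-05]
 [ 4.20047968e-05  1.77345367e-06 -9.99999999e-01]]
```

View pics/w.png

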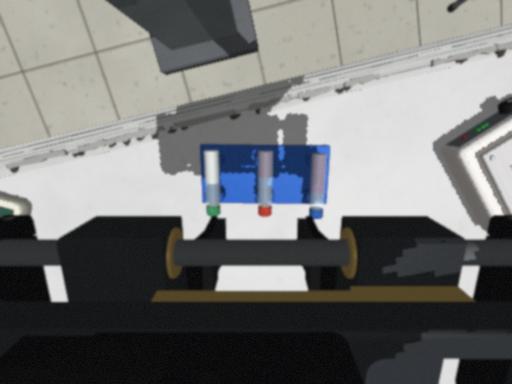

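The wrist view shows the red vial at (265,180), with the green one to its left and the blue one to its right. The yaw is right and it needs a 4.5 mm lateral fix. Descending and gripping.

Call:
apply_moves(steps=[[[0.5, 0, 4.5, 40, 0, 0, 0], [0.5, 0, 0, 40, 0, 0, 0], [0.5, 0, 0, 40, 0, 0, 0], [0.5, 0, 0, 25, 0, 0, 0], [0.5, 0, 0, 14, 0, 0, 0], [0.5, 0, 0, 0, 0, 0, 0], [0, 0, 0, 0, 0, 0, 0], [0, 0, 0, 0, 0, 0, 0], [0, 0, 0, 0, 0, 0, 0], [0, 0, 0, 0, 0, 0, 0], [0, 0, 0, 0, 0, 0, 0], [0, 0, 0, 0, 0, 0, 0]]])

```text
time_s: 5.85
tcp_pos: [0.4663, 0.1242, 0.0408]
ee_rot: [[-0.974, 0.227, 0.0], [0.227, 0.974, -0.0], [-0.0, -0.0, -1.0]]
wrist_force: [-0.9, -3.6, 5.9]
gripper_width: 0.167
```

Call:
apply_moves(steps=[[[0, 0, 0, -10, 0, 0, 0], [0, 0, 0, -30, 0, 0, 0], [0, 0, 0, -40, 0, 0, 0], [0, 0, 0, -40, 0, 0, 0], [0, 0, 0, -40, 0, 0, 0], [0, 0, 0, 0, 0, 0, 0], [0, 0, 0, 0, 0, 0, 0]]])

```text
time_s: 6.72
tcp_pos: [0.4657, 0.1247, 0.2]
ee_rot: [[-0.974, 0.227, -0.001], [0.227, 0.974, 0.001], [0.001, 0.0, -1.0]]
wrist_force: [0.3, -0.3, -0.2]
gripper_width: 0.165
```

```bash
python3 - <<'E'
from station import *
import cv2,numpy as np
from h import *
s=sense();print(s["tcp_pos"],s["wrist_force"],s["moment"],s["gripper_width"])
a=capture("top");b=capture("side");w=capture("wrist")
for n,c in(("top",a),("side",b)):
  for m in masks_of(c,"vial_red_mid")[:1]: print(n,m["confidence"],m["box"])
p=pix(a,s["tcp_pos"])[0].astype(int);q=pix(b,s["tcp_pos"])[0].astype(int)
def crop(c,p): 
    x=np.clip(p[0]-50,0,412);y=np.clip(p[1]-60,0,264)
    return cv2.resize(c["color"][y:y+120,x:x+100],(400,480),interpolation=cv2.INTER_CUBIC)
cv2.imwrite("pics/g.png",np.hstack([crop(a,p),crop(b,q)])[:,:,::-1])
E
```

```text
[0.46569913 0.12465411 0.1999541 ] [ 0.33900747 -0.26849344 -0.21872431] [ 0.01432114 -0.031061   -0.04034966] 0.16540635305216225
side 0.44 [254.9, 158.8, 33.3, 6.1]
```

View pics/g.png

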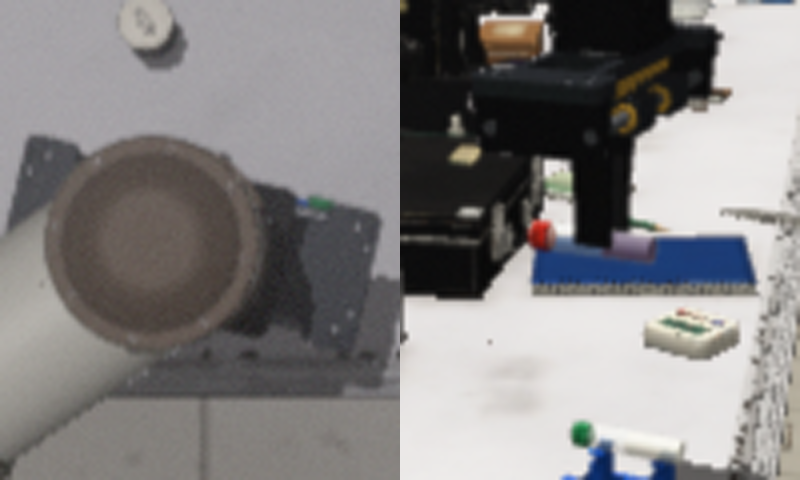

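```bash
python3 - <<'E'
from station import *
import cv2,numpy as np
from h import *
s=sense();R=np.array(s["ee_rot"]);t=np.array(s["tcp_pos"])
a=capture("top");b=capture("side");w=capture("wrist")
ax=-R[:,0]
for name,d in(("capmid",.039),("capend",.045),("bottom",-.033)): print(name,pix(b,t+[0,0,.002]+ax*d),pix(w,t+[0,0,.002]+ax*d))
def hsv(c):return cv2.cvtColor(c["color"],cv2.COLOR_RGB2HSV)
for n,c in (("side",b),("wrist",w),("top",a)):
  h=hsv(c)
  for nm,lo,hi in(("red",(0,150,60),(6,255,255)),("orange",(7,150,100),(22,255,255))):
    m=cv2.inRange(h,lo,hi);k,l,st,ce=cv2.connectedComponentsWithStats(m)
    print(n,nm,[(st[i].tolist(),ce[i].round(1).tolist()) for i in range(1,k) if st[i][4]>8])
np.savez("ims.npz",a=a["color"],b=b["color"])
for z in (.095,.112):
  print(z,"clips guess top",)
x0=pix(a,[.522,.413,.1])[0].astype(int);y0=pix(b,[.522,.413,.1])[0].astype(int)
print(x0,y0)
A=cv2.resize(a["color"][x0[1]-25:x0[1]+25,x0[0]-25:x0[0]+25],(400,400),interpolation=cv2.INTER_NEAREST)
B=cv2.resize(b["color"][y0[1]-25:y0[1]+25,y0[0]-25:y0[0]+25],(400,400),interpolation=cv2.INTER_NEAREST)
cv2.imwrite("pics/c.png",np.hstack([A,B])[:,:,::-1])
E
```

```text
capmid [[258.18204752 158.85525787]] [[260.82035232 286.30027232]]
capend [[255.91921007 158.57000509]] [[260.82500669 294.24041691]]
bottom [[286.24559173 162.39294193]] [[260.75790446 179.76703676]]
side red [([255, 156, 5, 7, 24], [256.9, 159.1])]
side orange [([176, 192, 7, 5, 27], [178.6, 193.7]), ([222, 252, 7, 30, 124], [225.0, 267.2]), ([198, 255, 6, 30, 120], [200.4, 269.8])]
wrist red [([250, 282, 22, 9, 135], [260.3, 287.3])]
wrist orange [([250, 291, 22, 1, 22], [260.5, 291.0])]
top red []
top orange []
0.095 clips guess top
0.112 clips guess top
[137 191] [216 260]
```

View pics/c.png

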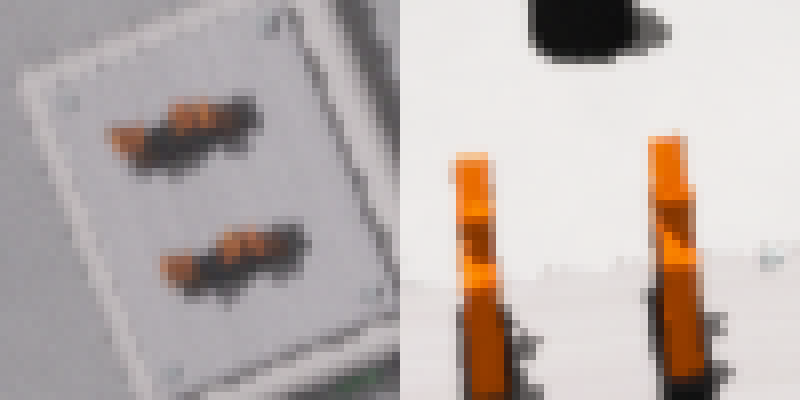

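The cap sits where predicted in both views, to within half a pixel, so the grip is centred. The two clips show clearly. Moving to a pose where the wrist camera looks down on them.

Call:
apply_moves(steps=[[[0, -7, 48, 0, 0, 0, 0], [0, -7, 48, 0, 0, 0, 0], [0, -7, 48, 0, 0, 0, 0], [0, -7, 48, 0, 0, 0, 0], [0, -7, 48, 0, 0, 0, 0], [0, -7, 48, 0, 0, 0, 0], [0, -6, 47, 0, 0, 0, 0], [0, 0, 0, 0, 0, 0, -0.155], [0, 0, 0, 0, 0, 0, -0.155], [0, 0, 0, 0, 0, 0, -0.155], [0, 0, 0, 0, 0, 0, -0.155], [0, 0, 0, 0, 0, 0, 0]]])

```text
time_s: 8.62
tcp_pos: [0.5891, 0.4398, 0.1997]
ee_rot: [[-0.925, -0.379, -0.001], [-0.379, 0.925, -0.001], [0.001, -0.0, -1.0]]
wrist_force: [0.5, 0.0, -0.5]
gripper_width: 0.165
```

```bash
python3 - <<'E'
from station import *
import cv2,numpy as np
from h import *
s=sense();print(s["tcp_pos"],np.round(s["ee_rot"],4).tolist(),s["wrist_force"])
w=capture("wrist")
m=cv2.inRange(cv2.cvtColor(w["color"],cv2.COLOR_RGB2HSV),(5,130,80),(22,255,255));k,l,st,ce=cv2.connectedComponentsWithStats(m)
for i in range(1,k):
  if st[i][4]>8: 
    rr=cv2.minAreaRect(np.argwhere(l==i)[:,::-1].astype(np.float32))
    print(st[i].tolist(),ce[i].round(1).tolist(),rr,proj_plane(w,[ce[i]],.11).round(4).tolist())
np.save("w.npy",w["color"]); np.savez("wc.npz",**{k:w[k] for k in("T","vfov","cx","cy")})
for z in(.095,.115):
  C=np.array([.522,.413,z]);print(pix(w,C))
p=pix(w,[.522,.413,.1])[0].astype(int);y=max(p[1]-60,0);x=max(p[0]-80,0)
cv2.imwrite("pics/d.png",cv2.resize(w["color"][y:y+120,x:x+160],(800,600),interpolation=cv2.INTER_NEAREST)[:,:,::-1]);print(x,y)
E
```

```text
[0.58911231 0.43980171 0.1996926 ] [[-0.9253, -0.3792, -0.0007], [-0.3792, 0.9253, -0.0007], [0.0009, -0.0004, -1.0]] [ 0.47354539  0.04938323 -0.46187965]
[249, 92, 13, 11, 114] [255.0, 96.5] ((255.0, 97.0), (10.0, 12.0), 90.0) [[0.511, 0.4023, 0.11]]
[272, 92, 13, 11, 109] [278.5, 96.8] ((278.0, 97.0), (10.0, 12.0), 90.0) [[0.5035, 0.4212, 0.11]]
[249, 140, 13, 11, 109] [254.9, 145.5] ((255.0, 145.0), (10.0, 12.0), 90.0) [[0.5498, 0.4179, 0.11]]
[272, 141, 11, 11, 100] [277.1, 145.8] ((277.0, 146.0), (10.0, 10.0), 90.0) [[0.5425, 0.4365, 0.11]]
[219, 230, 6, 24, 62] [221.3, 241.5] ((221.07997131347656, 241.43997192382812), (3.111269950866699, 23.193105697631836), 8.130102157592773) [[0.6493, 0.4224, 0.11]]
[299, 232, 5, 45, 119] [301.4, 254.8] ((301.31964111328125, 253.96615600585938), (44.036808013916016, 3.7167272567749023), 88.53119659423828) [[0.6326, 0.5012, 0.11]]
[219, 256, 5, 21, 54] [220.8, 266.6] ((220.8846435546875, 266.07696533203125), (19.969593048095703, 3.4729723930358887), 82.87498474121094) [[0.6753, 0.4314, 0.11]]
[100, 288, 313, 12, 2077] [275.9, 294.7] ((256.0, 293.5), (11.0, 312.0), 90.0) [[0.684, 0.4955, 0.11]]
[[261.5537927  113.84877715]]
[[261.59112134 113.54843396]]
181 53
```

View pics/d.png

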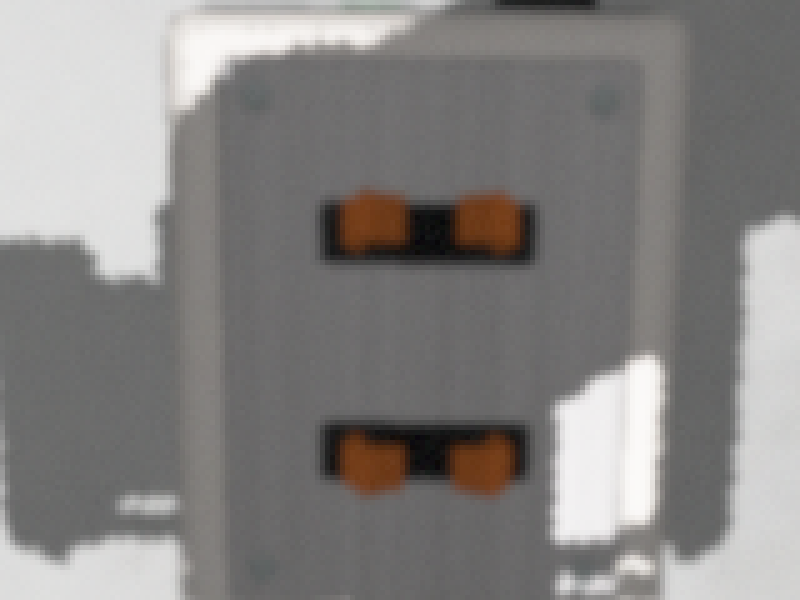

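```bash
python3 - <<'E'
import numpy as np
from h import *
w=dict(np.load("wc.npz"));print(w["cx"],w["cy"])
S=proj_plane(w,[[232,72.4],[301.6,73],[233.4,167]],.061)[:,:2]
d=S[1]-S[0];e=S[2]-S[0];print(S.round(4),np.degrees(np.arctan2(d[1],d[0]))-90,np.degrees(np.arctan2(e[1],e[0])),np.linalg.norm(d),np.linalg.norm(e),(S[1]+S[2])/2)
for z in(.095,.1,.105,.112):
  P=proj_plane(w,[[255,96.5],[278.5,96.8],[254.9,145.5],[277.1,145.8]],z)[:,:2]
  a=P[:2].mean(0);b=P[2:].mean(0);print(z,P.mean(0).round(4),np.linalg.norm(b-a),np.degrees(np.arctan2(*(b-a)[::-1])))
R=np.array([[-0.9253,-0.3792],[-0.3792,0.9253]])
t=np.array([.58911,.4398]); print(((P.mean(0)-t)@R,((S[1]+S[2])/2-t)@R))
E
```

```text
261.1440249624759 190.96779737666435
[[0.4956 0.3701]
 [0.4696 0.4352]
 [0.5851 0.4057]] 21.812796756576873 21.68164267085749 0.07012832325431953 0.09633852151280271 [0.52734761 0.42041933]
0.095 [0.5268 0.4198] 0.04438021255849996 21.636960386753017
0.1 [0.5268 0.4197] 0.04355874207735235 21.636960386752996
0.105 [0.5268 0.4196] 0.042737271596204635 21.636960386753028
0.112 [0.5267 0.4195] 0.041587212922597934 21.636960386753156
(array([0.0654488 , 0.00483371]), array([0.06449789, 0.00548737]))
```

Clip jaws and deck screws agree: centre about (0.527, 0.420), yaw 21.7°. Moving over the mouth.

Call:
apply_moves(steps=[[[0, 0, 0, 0, 0, 0, 0.01], [0, 33, 2.2, 0, 0, 0, 0], [0, 32, 2.2, 0, 0, 0, 0], [0, 0, 0, 30, 0, 0, 0], [0, 0, 0, 25, 0, 0, 0], [0, 0, 0, 10, 0, 0, 0], [0, 0, 0, 5, 0, 0, 0], [0, 0, 0, 0, 0, 0, 0], [0, 0, 0, 0, 0, 0, 0]]])

```text
time_s: 9.8
tcp_pos: [0.5277, 0.4202, 0.1314]
ee_rot: [[-0.928, -0.372, 0.001], [-0.372, 0.928, 0.001], [-0.002, 0.001, -1.0]]
wrist_force: [0.5, -0.3, -0.1]
gripper_width: 0.164
```

```bash
python3 - <<'E'
from station import *
import cv2,numpy as np
from h import *
s=sense();print(s["tcp_pos"],np.round(s["ee_rot"],4).tolist(),s["wrist_force"])
b=capture("side");w=capture("wrist")
t=np.array(s["tcp_pos"]);q=pix(b,t)[0].astype(int);p=pix(w,t)[0].astype(int);print(p)
B=cv2.resize(b["color"][q[1]-30:q[1]+30,q[0]-25:q[0]+25],(500,600),interpolation=cv2.INTER_CUBIC)
W=cv2.resize(w["color"][150:270,231:291],(300,600),interpolation=cv2.INTER_CUBIC)
cv2.imwrite("pics/e.png",np.hstack([B,W])[:,:,::-1])
E
```

```text
[0.52767792 0.42020264 0.13137453] [[-0.9284, -0.3716, 0.0014], [-0.3716, 0.9284, 0.0013], [-0.0017, 0.0007, -1.0]] [ 0.48750948 -0.30566438 -0.13912293]
[260 230]
```

View pics/e.png

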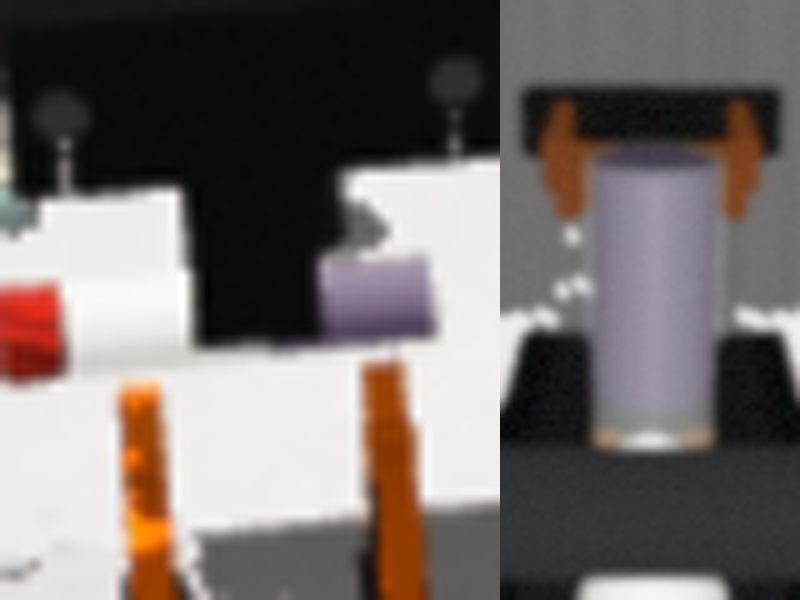

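The vial is between and above both clips; in the wrist view it is about 0.6 mm too far to +y (vial centre 655, clips 650). Correcting and descending carefully.

Call:
apply_moves(steps=[[[0, 0, -0.5, 6, 0, 0, 0], [0, 0, 0, 6, 0, 0, 0], [0, 0, 0, 4, 0, 0, 0], [0, 0, 0, 2, 0, 0, 0], [0, 0, 0, 0, 0, 0, 0], [0, 0, 0, 0, 0, 0, 0]]])

```text
time_s: 10.65
tcp_pos: [0.5275, 0.4194, 0.1126]
ee_rot: [[-0.928, -0.372, 0.0], [-0.372, 0.928, 0.0], [-0.0, 0.0, -1.0]]
wrist_force: [-0.0, 0.2, 0.6]
gripper_width: 0.167
```

Call:
apply_moves(steps=[[[0, 0, 0, 1, 0, 0, 0], [0, 0, 0, 1, 0, 0, 0], [0, 0, 0, 1, 0, 0, 0], [0, 0, 0, 0, 0, 0, 0]]])

```text
time_s: 11.15
tcp_pos: [0.5276, 0.4197, 0.11]
ee_rot: [[-0.928, -0.372, 0.001], [-0.372, 0.928, 0.001], [-0.001, 0.0, -1.0]]
wrist_force: [-1.3, 0.5, 2.6]
gripper_width: 0.166
```

Call:
apply_moves(steps=[[[0, 0, 0, 1, 0, 0, 0], [0, 0, 0, 1, 0, 0, 0], [0, 0, 0, 0, 0, 0, 0]]])

```text
time_s: 11.52
tcp_pos: [0.528, 0.4199, 0.1093]
ee_rot: [[-0.928, -0.372, 0.002], [-0.372, 0.928, 0.002], [-0.003, 0.001, -1.0]]
wrist_force: [-1.8, 1.3, 7.6]
gripper_width: 0.167
```

Call:
apply_moves(steps=[[[0, 0, 0, 1, 0, 0, 0], [0, 0, 0, 1, 0, 0, 0], [0, 0, 0, 0, 0, 0, 0]]])

```text
time_s: 11.9
tcp_pos: [0.5288, 0.4203, 0.1084]
ee_rot: [[-0.928, -0.373, 0.004], [-0.373, 0.928, 0.003], [-0.005, 0.001, -1.0]]
wrist_force: [-1.3, 0.6, 9.8]
gripper_width: 0.167
```

Call:
apply_moves(steps=[[[0, 0, 0, 1, 0, 0, 0], [0, 0, 0, 0, 0, 0, 0]]])

```text
time_s: 12.15
tcp_pos: [0.5292, 0.4205, 0.1078]
ee_rot: [[-0.928, -0.373, 0.005], [-0.373, 0.928, 0.003], [-0.006, 0.001, -1.0]]
wrist_force: [-0.3, -0.3, 10.5]
gripper_width: 0.172
```

Call:
apply_moves(steps=[[[0, 0, 0, 1, 0, 0, 0], [0, 0, 0, 0, 0, 0, 0]]])

```text
time_s: 12.4
tcp_pos: [0.5294, 0.4207, 0.1071]
ee_rot: [[-0.928, -0.373, 0.006], [-0.373, 0.928, 0.004], [-0.007, 0.001, -1.0]]
wrist_force: [-0.1, -0.3, 11.3]
gripper_width: 0.167
```

Call:
apply_moves(steps=[[[0, 0, 0, 1, 0, 0, 0], [0, 0, 0, 0, 0, 0, 0]]])

```text
time_s: 12.65
tcp_pos: [0.5297, 0.4208, 0.1064]
ee_rot: [[-0.928, -0.373, 0.006], [-0.373, 0.928, 0.004], [-0.008, 0.002, -1.0]]
wrist_force: [1.0, 0.4, 11.1]
gripper_width: 0.167
```

Call:
apply_moves(steps=[[[0, 0, 0, 1, 0, 0, 0], [0, 0, 0, 0, 0, 0, 0]]])

```text
time_s: 12.9
tcp_pos: [0.5299, 0.421, 0.1057]
ee_rot: [[-0.928, -0.373, 0.007], [-0.373, 0.928, 0.005], [-0.008, 0.002, -1.0]]
wrist_force: [0.6, 0.9, 12.4]
gripper_width: 0.164
```

Call:
apply_moves(steps=[[[0, 0, 0, 1, 0, 0, 0], [0, 0, 0, 1, 0, 0, 0], [0, 0, 0, 0, 0, 0, 0]]])

```text
time_s: 13.28
tcp_pos: [0.5277, 0.4195, 0.1]
ee_rot: [[-0.928, -0.372, 0.001], [-0.372, 0.928, 0.001], [-0.001, 0.001, -1.0]]
wrist_force: [0.6, 0.2, -0.1]
gripper_width: 0.164
```

Call:
apply_moves(steps=[[[0, 0, 0, 1, 0, 0, 0], [0, 0, 0, 1, 0, 0, 0], [0, 0, 0, 0, 0, 0, 0]]])

```text
time_s: 13.65
tcp_pos: [0.5261, 0.4184, 0.095]
ee_rot: [[-0.929, -0.371, -0.004], [-0.371, 0.929, -0.003], [0.004, -0.001, -1.0]]
wrist_force: [-0.4, 1.1, -7.8]
gripper_width: 0.162
```

Call:
apply_moves(steps=[[[0, 0, 0, 1, 0, 0, 0], [0, 0, 0, 0, 0, 0, 0]]])

```text
time_s: 13.9
tcp_pos: [0.5266, 0.4191, 0.095]
ee_rot: [[-0.929, -0.371, -0.002], [-0.371, 0.929, -0.001], [0.002, -0.0, -1.0]]
wrist_force: [-1.6, 2.0, -9.5]
gripper_width: 0.164
```

It clicked: the clips are now drawing the vial down against the arm. Following down until it bears on the bottom.

Call:
apply_moves(steps=[[[0, 0, 0, 1, 0, 0, 0], [0, 0, 0, 1, 0, 0, 0], [0, 0, 0, 0, 0, 0, 0]]])

```text
time_s: 14.28
tcp_pos: [0.5275, 0.4195, 0.0946]
ee_rot: [[-0.928, -0.372, 0.0], [-0.372, 0.928, 0.0], [-0.001, 0.0, -1.0]]
wrist_force: [-0.8, 1.8, -6.2]
gripper_width: 0.161
```

Call:
apply_moves(steps=[[[0, 0, 0, 1, 0, 0, 0], [0, 0, 0, 1, 0, 0, 0], [0, 0, 0, 0, 0, 0, 0]]])

```text
time_s: 14.65
tcp_pos: [0.5279, 0.4197, 0.0937]
ee_rot: [[-0.928, -0.372, 0.002], [-0.372, 0.928, 0.001], [-0.002, 0.0, -1.0]]
wrist_force: [-2.0, 1.7, 0.2]
gripper_width: 0.163
```

Call:
apply_moves(steps=[[[0, 0, 0, 1, 0, 0, 0], [0, 0, 0, 1, 0, 0, 0], [0, 0, 0, 0, 0, 0, 0]]])

```text
time_s: 15.02
tcp_pos: [0.5281, 0.4198, 0.0929]
ee_rot: [[-0.928, -0.372, 0.003], [-0.372, 0.928, 0.001], [-0.003, 0.0, -1.0]]
wrist_force: [-4.8, 0.3, 7.2]
gripper_width: 0.161
```

Call:
apply_moves(steps=[[[0, 0, 0, 1, 0, 0, 0], [0, 0, 0, 1, 0, 0, 0], [0, 0, 0, 0, 0, 0, 0], [0, 0, 0, 0, 0, 0, 0]]])

```text
time_s: 15.52
tcp_pos: [0.5283, 0.4199, 0.0924]
ee_rot: [[-0.928, -0.373, 0.003], [-0.373, 0.928, 0.002], [-0.004, 0.0, -1.0]]
wrist_force: [-6.0, -0.8, 12.8]
gripper_width: 0.159
```

Call:
apply_moves(steps=[[[0, 0, 0, 1, 0, 0, 0], [0, 0, 0, 0, 0, 0, 0], [0, 0, 0, 0, 0, 0, 0]]])

```text
time_s: 15.9
tcp_pos: [0.5283, 0.42, 0.0922]
ee_rot: [[-0.928, -0.373, 0.004], [-0.373, 0.928, 0.002], [-0.004, 0.0, -1.0]]
wrist_force: [-6.3, -0.4, 14.8]
gripper_width: 0.17
```

Call:
apply_moves(steps=[[[0, 0, 0, -1, 0, 0, 0], [0, 0, 0, -1, 0, 0, 0], [0, 0, 0, -1, 0, 0, 0], [0, 0, 0, -1, 0, 0, 0], [0, 0, 0, -1, 0, 0, 0], [0, 0, 0, 0, 0, 0, 0], [0, 0, 0, 0, 0, 0, 0]]])

```text
time_s: 16.77
tcp_pos: [0.5279, 0.4198, 0.0931]
ee_rot: [[-0.928, -0.372, 0.001], [-0.372, 0.928, 0.001], [-0.002, 0.0, -1.0]]
wrist_force: [-2.0, 0.3, 6.6]
gripper_width: 0.164
```

Call:
apply_moves(steps=[[[0, 0, 0, -1, 0, 0, 0], [0, 0, 0, -1, 0, 0, 0], [0, 0, 0, -1, 0, 0, 0], [0, 0, 0, 0, 0, 0, 0], [0, 0, 0, 0, 0, 0, 0]]])

```text
time_s: 17.4
tcp_pos: [0.5269, 0.4192, 0.0943]
ee_rot: [[-0.928, -0.371, -0.001], [-0.371, 0.928, -0.001], [0.001, -0.0, -1.0]]
wrist_force: [-0.0, 2.9, -4.5]
gripper_width: 0.165
```

Call:
apply_moves(steps=[[[0, 0, 0, -1, 0, 0, 0], [0, 0, 0, 0, 0, 0, 0], [0, 0, 0, 0, 0, 0, 0]]])

```text
time_s: 17.77
tcp_pos: [0.5263, 0.4186, 0.095]
ee_rot: [[-0.929, -0.371, -0.003], [-0.371, 0.929, -0.002], [0.003, -0.001, -1.0]]
wrist_force: [-1.4, 2.5, -9.7]
gripper_width: 0.161
```

Call:
apply_moves(steps=[[[0, 0, 0, 0, 0, 0, 0], [0, 0, 0, 0, 0, 0, 0]]])

```text
time_s: 18.02
tcp_pos: [0.5265, 0.4187, 0.0953]
ee_rot: [[-0.929, -0.371, -0.002], [-0.371, 0.929, -0.002], [0.003, -0.001, -1.0]]
wrist_force: [-2.7, 2.1, -10.0]
gripper_width: 0.16
```

```bash
python3 - <<'E'
from station import *
for i in range(3):
    s=sense();print(s["time_s"],s["tcp_pos"].round(5),s["wrist_force"].round(2)); capture("wrist")
E
```

```text
18.025 [0.52645 0.41865 0.09529] [ -2.71   2.08 -10.03]
18.075 [0.52657 0.41865 0.09545] [ -1.75   2.37 -10.79]
18.125 [0.52675 0.41864 0.0956 ] [ -3.17   1.88 -10.64]
```

Call:
apply_moves(steps=[[[0, 0, 0, 0.3, 0, 0, 0], [0, 0, 0, 0, 0, 0, 0]]])

```text
time_s: 18.42
tcp_pos: [0.5272, 0.4189, 0.0957]
ee_rot: [[-0.928, -0.371, -0.001], [-0.371, 0.928, -0.001], [0.001, -0.001, -1.0]]
wrist_force: [-2.0, 1.8, -12.6]
gripper_width: 0.161
```

Call:
apply_moves(steps=[[[0, 0, 0, 0, 0, 0, 0], [0, 0, 0, 0, 0, 0, 0]]])

```text
time_s: 18.68
tcp_pos: [0.5273, 0.419, 0.0958]
ee_rot: [[-0.928, -0.371, -0.0], [-0.371, 0.928, -0.001], [0.001, -0.0, -1.0]]
wrist_force: [-1.8, 0.1, -12.4]
gripper_width: 0.161
```

Call:
apply_moves(steps=[[[0, 0, 0, 0.6, 0, 0, 0], [0, 0, 0, 0, 0, 0, 0]]])

```text
time_s: 18.92
tcp_pos: [0.5276, 0.4193, 0.0956]
ee_rot: [[-0.928, -0.372, 0.001], [-0.372, 0.928, 0.0], [-0.001, -0.0, -1.0]]
wrist_force: [-0.5, 1.0, -10.8]
gripper_width: 0.159
```

Call:
apply_moves(steps=[[[0, 0, 0, 0.3, 0, 0, 0], [0, 0, 0, 0, 0, 0, 0]]])

```text
time_s: 19.18
tcp_pos: [0.5276, 0.4194, 0.0955]
ee_rot: [[-0.928, -0.372, 0.001], [-0.372, 0.928, 0.0], [-0.001, 0.0, -1.0]]
wrist_force: [-0.3, 0.7, -10.4]
gripper_width: 0.158
```

Call:
apply_moves(steps=[[[0, 0, 0, 0, 0, 0, 0], [0, 0, 0, 0, 0, 0, 0]]])

```text
time_s: 19.42
tcp_pos: [0.5276, 0.4194, 0.0954]
ee_rot: [[-0.928, -0.372, 0.001], [-0.372, 0.928, 0.0], [-0.001, 0.0, -1.0]]
wrist_force: [-0.5, 0.5, -9.5]
gripper_width: 0.163
```

Call:
apply_moves(steps=[[[0, 0, 0, 0, 0, 0, 0], [0, 0, 0, 0, 0, 0, 0]]])

```text
time_s: 19.68
tcp_pos: [0.5276, 0.4195, 0.0954]
ee_rot: [[-0.928, -0.372, 0.001], [-0.372, 0.928, 0.0], [-0.001, 0.0, -1.0]]
wrist_force: [0.3, 1.0, -9.9]
gripper_width: 0.163
```

Call:
apply_moves(steps=[[[0, 0, 0, 0, 0, 0, 0], [0, 0, 0, 0, 0, 0, 0], [0, 0, 0, 0, 0, 0, 0]]])

```text
time_s: 20.05
tcp_pos: [0.5275, 0.4194, 0.0953]
ee_rot: [[-0.928, -0.372, 0.0], [-0.372, 0.928, 0.0], [-0.0, 0.0, -1.0]]
wrist_force: [-0.2, 1.8, -9.9]
gripper_width: 0.161
```

Call:
apply_moves(steps=[[[0, 0, 0, 0.7, 0, 0, 0], [0, 0, 0, 0.7, 0, 0, 0], [0, 0, 0, 0.6, 0, 0, 0], [0, 0, 0, 0, 0, 0, 0], [0, 0, 0, 0, 0, 0, 0]]])

```text
time_s: 20.68
tcp_pos: [0.5278, 0.4197, 0.0942]
ee_rot: [[-0.928, -0.372, 0.001], [-0.372, 0.928, 0.001], [-0.002, 0.001, -1.0]]
wrist_force: [-2.8, 1.7, -2.1]
gripper_width: 0.16
```

Call:
apply_moves(steps=[[[0, 0, 0, 0.3, 0, 0, 0], [0, 0, 0, 0, 0, 0, 0], [0.25, 0, 0, 0, 0, 0, 0], [0.5, 0, 0, 0, 0, 0, 0], [0.5, 0, 0, 0, 0, 0, 0], [0.5, 0, 0, 0, 0, 0, 0], [0.5, 0, 0, 0, 0, 0, 0]]])

```text
time_s: 21.55
tcp_pos: [0.5274, 0.4192, 0.0928]
ee_rot: [[-0.928, -0.372, 0.0], [-0.372, 0.928, -0.0], [0.0, -0.0, -1.0]]
wrist_force: [0.5, -0.1, 0.2]
gripper_width: 0.486
```

```bash
python3 - <<'E'
from station import *
s=sense();print(s["time_s"],s["tcp_pos"],s["wrist_force"],s["gripper_width"])
E
```

```text
21.55 [0.52740822 0.41922407 0.09281218] [ 0.51457598 -0.14265145  0.234961  ] 0.48646044243768277
```

Released, with no force left. Retracting straight up, then moving back for a check.

Call:
apply_moves(steps=[[[0.5, 0, 0, -10, 0, 0, 0], [0.5, 0, 0, -30, 0, 0, 0], [0.5, 0, 0, -40, 0, 0, 0], [0.5, 0, 0, -40, 0, 0, 0], [0.5, -40, 0, 0, 0, 0, 0], [0.5, -40, 0, 0, 0, 0, 0], [0.5, 0, 0, 0, 0, 0, 0], [0.5, 0, 0, 0, 0, 0, 0]]])

```text
time_s: 22.55
tcp_pos: [0.6013, 0.4488, 0.2129]
ee_rot: [[-0.928, -0.372, -0.0], [-0.372, 0.928, -0.0], [0.001, -0.0, -1.0]]
wrist_force: [-0.5, 0.8, 0.3]
gripper_width: 0.505
```

```bash
python3 - <<'E'
from station import *
import cv2,numpy as np
from h import *
s=sense();print(s["time_s"],s["tcp_pos"],s["wrist_force"])
b=capture("side");w=capture("wrist")
for m in masks_of(w,"vial_red_mid")[:1]:
    rr=cv2.minAreaRect(np.argwhere(m["pixels"])[:,::-1].astype(np.float32))
    P=proj_plane(w,np.r_[[rr[0]],cv2.boxPoints(rr)],.095);print(m["confidence"],P[:,:2].round(4).tolist())
c=np.array([.527,.4197,.095]);ax=np.array([.929,.37,0])
for o in(0,.039):print(pix(b,c+ax*o))
q=pix(b,c)[0].astype(int);p=pix(w,c)[0].astype(int)
B=cv2.resize(b["color"][q[1]-30:q[1]+30,q[0]-25:q[0]+15],(400,600),interpolation=cv2.INTER_CUBIC)
y=max(p[1]-45,0)
W=cv2.resize(w["color"][y:y+90,p[0]-30:p[0]+30],(400,600),interpolation=cv2.INTER_CUBIC)
cv2.imwrite("pics/f.png",np.hstack([B,W])[:,:,::-1])
E
```

```text
22.55 [0.60132637 0.44878874 0.21288379] [-0.48449289  0.76097915  0.28147655]
0.86 [[0.5317, 0.4217], [0.4994, 0.3992], [0.4928, 0.4157], [0.5664, 0.446], [0.5735, 0.4282]]
[[212.76750692 264.34353145]]
[[190.86268061 266.69984003]]
```

View pics/f.png

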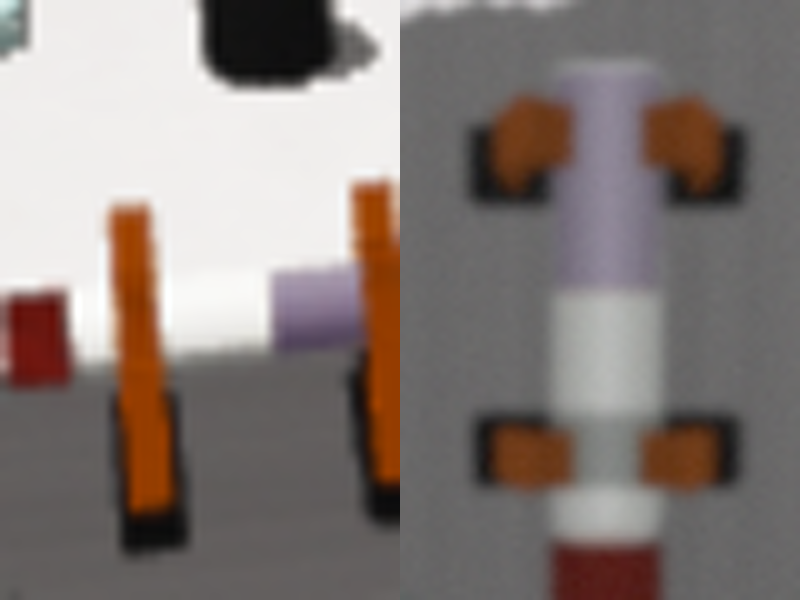

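The vial lies level and centred in both clips: jaws about (150, 455) and glass 60–545 in the wrist view. Handing in.

```bash
python3 -c "
from station import *
print(r.finish_job())"
```

```text
the job is handed in; nothing more can be done
None
```

The red-capped vial is clipped into both spring clips, it held the proving pull, and the job is handed in (no verdict was reported). The last move ended at 22.6 s of the 54 s allowed.

- **Pressing in:** it clicked in at about 12 N of push. I then pressed it onto the bottom, with about 15 N as the highest reading.
- **Pull test:** I raised the pull to about 10 N, and it stayed between roughly 9.5 and 12.6 N for more than 2 s. It crept up to 12.6 N, close to the 13 N limit, so I eased it back; the last second or so read 9.5–10.8 N. These are samples from the wrist sensor, which drifts by about 0.5 N, so a brief peak between samples can't be ruled out.
- **Letting go:** I eased off to about 2 N of pull and lowered a little more. I then opened the fingers and backed away upward; the wrist force read near zero.
- **Final check:** the last pictures show the vial level, centred between the clips lengthwise and across, and seated in both. I didn't read the deck height directly.
- **Grip and bystanders:** the gripper read about 14.5 mm on the 17 mm vial, but pictures from two cameras showed the grip was centred. I didn't touch the other vials, canister or timer, but I didn't measure their positions again at the end.

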